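# Load a topping tub through the one-way gate of its holding bay

### The job

Load the lidded steel tub into the holding bay: bring it to the flared mouth, slide it along the table between the guides and push it through the sprung one-way gate just until the gate has swung fully shut behind it, then ease off so that the spring lets it back gently and it rests upright against the shut gate. Do not ram the end stops, jam the tub or let it slam back, and leave the other things where they are.

Things in the scene. Friction and masses are not known exactly. Their poses are not given: they have to be found in the camera images.
- tub: The part to load: a plain steel tub with fixed flat lid, one rigid piece, 0.25 to 0.5 kg. Rounded rectangle 80 mm long (its x), 60 wide (its y), 60 tall, upright corners rounded to 12 mm, straight walls, a flat tab 4 mm high on the lid. Origin: centre of its underside. Same either way round (half a turn). Starts standing on the table left or right of the bay.
- bay: The holding bay, an aluminium channel fixed to the table. x: direction of loading (from the flared mouth to the closed end), y left, z up. Origin: on the table, on the channel's centre line, level with the nominal gate hinge. No floor: the tub slides on the table. Walls 40 mm high, inner faces at y = +-32 mm; the left wall is missing from x = -22 to 86 mm, where the gate swings.
- mouth (a point): Centre of the bay's open mouth, on the table: bay x = -66 mm, where the flared guides stand 48 mm either side of the centre line (40 mm high); they narrow to 32 mm either side at bay x = -40 mm. In front of the mouth the table is free, with room for a gripper around the tub.
- strap (a point): Centre of the top of the first of two steel straps across the channel, at bay x = 108 and 158 mm, 14 mm wide along x; undersides 74 mm and tops 78 mm above the table. The tub passes under them and cannot be put in from above.
- gate (a joint): Sprung one-way gate: steel flap 64 mm long, 5-31 mm above the table, hinged upright on the left (bay x 0, y 45 mm). 0 rad = shut: slants across the channel, tip near bay x 32, y -10 mm. Grows as it swings away from the mouth and left, about 0.85 beside a tub. A spring (0.03 to 0.06 Nm) shuts it in 0.3 s once the tub's rear is past. Fingers pushing the tub must stay above 33 mm to let it shut.
- follower_home (a point): Nominal free position of the middle of the sprung follower plate's face, 40 mm above the table at bay x = 111 mm (the plate is 20 mm wide, 36 tall). It pushes the tub back towards the mouth: 2 N when first touched, 180 N/m, so 2.5 N with the tub at rest on the gate and 7 N when the gate is passed. Fixed point of the bay, does not move with the plate.
- end_stop (a point): Nominal middle between the faces of two rigid end stops beside the follower, bay x = 141.5 mm, 40 mm above the table. Gate, follower and stops share one setting that lies anywhere within +-16 mm along x of all nominal numbers and is NOT measured: watch the gate or feel the force. More than 15 N between tub and bay (ramming, jamming, slamming back on the gate) does damage.
- passed (a point): Nominal place of the tub's centre when the gate springs shut behind it, bay x = 98.5 mm (+-16 mm, the unmeasured setting). On the same setting: the tub's nose meets the gate with the centre at -29 mm, the gate shuts at 98.5 mm, the end stops are struck at 101.5 mm, and let back the tub rests on the shut gate at 74 mm. Friction, gate and arm add up to 8 N to the follower's force.
- bowl: Bystander: grey bowl, 110 mm across, 55 mm high; origin under its centre. It stands on the side of the bay where the tub is not.
- jar: Bystander: amber glass jar with steel cap, 64 mm across, 100 mm high; origin under its centre.
- can: Bystander: steel can, 74 mm across, 110 mm high; origin under its centre.
- ladle: Bystander: steel spoon 240 mm long lying on the table along its x axis.
- insert: Bystander: open steel insert, 120 x 90 x 60 mm; origin under its centre.
- mill: Bystander: dark wooden pepper mill, 52 mm across, 136 mm high; origin under its centre.
- cup: Bystander: white cup, 76 mm across, 90 mm high; origin under its centre.

How it is judged:
By the outcome, as a careful person would: the job done as asked, in the order asked, and still so for the second after the job is handed in, with the robot touching nothing.
It also fails if it takes over 64 s, if anything falls off the work surface, if the arm or the gripper's body presses on something with over 40 N, if the wrist force passes 120 N, or if a joint passes its speed limit or range.

### The arm

A 6-joint arm with a two-finger parallel gripper is mounted at the origin on the work surface. World frame = base frame: x ahead of the robot, y to its left, z up, the work surface at z = 0. Lengths are in m, angles in rad, forces in N, time in s.
With the tool pointing down it reaches from about 0.3 to 0.875 m from the base axis. Payload 6.4 kg.
Tool frame: the origin (TCP) lies between the finger pads; the fingertips stand 25 mm ahead of it and the grasp point (between the pads) lies 6 mm ahead of it; z points along the fingers, y is the line along which they close (so a half turn about z gives the same grasp; the last joint's range is limited). The gripper opens to 85 mm and grips with 20 to 120 N. Pads are 22 mm wide; open, the fingers measure 114 mm over their backs; the gripper's body (76 mm by 85 mm) begins 54 mm behind the grasp point. The pads swing forward as they close: fully open they stand 13 mm farther back than shut.
Start: joints at [-1.507, 0.181, 1.607, -0, 1.354, -0.206], TCP at [0.153, -0.554, 0.256] pointing down, gripper open.
Joint ranges: [-2.99, 2.99], [-0.89, 2.07], [0.3, 2.58], [-1.14, 4.28], [0, 2.63], [-3.12, 3.12]. Speed limits (rad/s): [2.57, 2.57, 3.01, 3.14, 3.14, 3.14].

### API

Orientations are given as a unit quaternion [w, x, y, z].
In Python, from bench import ctrl gives the robot as it stands.
- The arm moves only by the tool servo_tool, never from a script. Its argument "series" is text: rows parted by semicolons, each of 7 numbers parted by spaces: the gripper command: -1 is fully open, 1 is shut, values between are in proportion, then the shift along the tool's x, y, z in m, then the turn, a rotation vector about the tool's x, y, z in degrees. A call has 1 to 12 rows; each row is the pose to reach, as a shift and turn from the pose commanded when the call began, along the tool's axes at that moment; what a row does not reach only later rows make up. A row lasts 1/12 s, in which the tool goes at most 41.7 mm and 7.16 degrees, less where a joint would pass 70% of its speed; a pose out of reach is approached as far as the arm can. A call with a gripper value outside its range is refused whole. The fingers move at their own pace and stop on an object; the grip force is fixed at half the most. Time passes only in rows, so rows that repeat a pose let the fingers close. It gives the time, the measured TCP pose, the force, the opening and the grip force at its end, in the units of the state.
- ctrl.get_obs(): the state, without advancing time (a new reading comes with each control period).
- ctrl.camera(name): name is "scene" or "top"; returns a dict with "img" (480x640x3 uint8, red, green, blue), "z_map" (480x640 float32, m along the optical axis (not along the pixel's ray), 0 where there is no reading), "fovy" (degrees; the focal length in pixels is half the picture's height over the tangent of half this angle, whatever the lens; pixels are square), "cx", "cy" (the principal point, pixels), "extrinsics" (4x4, takes a point from camera to world coordinates). Camera axes: x right, y down, z forward; pixel columns grow to the right and rows downward; lengths in m; the calibration is good to about 2 mm. A picture is of the moment at which its call begins.
- ctrl.hand_in(): hands the job in; it is judged then, once.
The state is a dict: "time_s": time; "q": joint angles; "dq": joint speeds; "joint_efforts": joint torques, N m; "eef_pos": TCP position; "eef_rot": TCP orientation; "wrist_force": force on the tool from outside, world axes, zero at the start; "torque": the same for the moment, N m; "opening": opening from 0.0 (shut) to 1.0 (fully open); "grasp_force": force on a finger pad.
Only numpy, scipy, OpenCV 4.12 (cv2) and the standard library are available. Lean on these libraries where they do the work, as an engineer would, in place of code of your own. Each camera call takes 0.05 s, during which the arm holds its last target. There are 200 camera calls.

## Working session

There is one attempt and no reset: what is moved stays moved. The work goes in short steps, Python scripts to look and compute and a tool call to move; the robot and the scene stay as the last step left them, time stands still between calls to the robot, and variables do not carry over. Pictures are saved under pics/ and viewed, at most 10 in all, crops included, and the job is handed in when it is done.

Besides the shell and the picture viewer there is one more tool, called after "Request:" as a command line: name --argument value ..., lists and objects as JSON in quotes. servo_tool: Moves the arm, as the interface text tells. Its arguments: {"type":"object","properties":{"series":{"type":"string"}},"required":["series"]}

```bash
ls; mkdir -p pics
cat > h.py <<'E'
import numpy as np, cv2
from bench import ctrl
def cam(n):
    c=ctrl.camera(n); f=c["img"].shape[0]/2/np.tan(np.radians(c["fovy"])/2); c["f"]=f; return c
def cloud(c):
    z=c["z_map"]; v,u=np.mgrid[:480,:640]
    p=np.stack([(u-c["cx"])*z/c["f"],(v-c["cy"])*z/c["f"],z],-1)
    E=np.array(c["extrinsics"]); w=p@E[:3,:3].T+E[:3,3]; w[z==0]=np.nan; return w
def save(n,img): cv2.imwrite("pics/"+n,img[:,:,::-1])
E
python3 - <<'E'
from h import *
print(ctrl.get_obs())
for n in("top","scene"):
    c=cam(n); save(n+"0.png",c["img"]); np.savez(n+"0.npz",w=cloud(c),img=c["img"]); print(n,c["f"],c["cx"],c["cy"],np.round(c["extrinsics"],3).tolist())
E
```

```text
pics
{'time_s': 0.0, 'q': array([-1.50729905e+00,  1.81541863e-01,  1.60802304e+00, -8.68253970e-06,
        1.35380657e+00, -2.06273859e-01]), 'dq': array([-0.00091602, -0.00108211, -0.00041909, -0.0015526 ,  0.00107747,
        0.00196222]), 'joint_efforts': array([-3.67555491e-03, -4.44879520e+01, -3.51335120e+01, -4.31689077e-04,
        8.97276273e-03, -6.51221967e-06]), 'eef_pos': array([ 0.15323898, -0.55366592,  0.25537639]), 'eef_rot': array([-8.87445424e-04,  9.90916208e-01,  1.34477795e-01,  5.92115972e-05]), 'wrist_force': array([-0.30830827,  0.59317791, -0.47700859]), 'torque': array([ 0.00085693,  0.01892769, -0.04027143]), 'grasp_force': 0.0, 'opening': 0.998392750495255}
top 590.3185992393986 319.2911977678077 239.149485628842 [[0.004, -0.987, 0.164, 0.257], [-1.0, -0.001, 0.013, -0.061], [-0.013, -0.164, -0.986, 1.789], [0.0, 0.0, 0.0, 1.0]]
scene 493.3190196859462 313.12340515722326 243.83310752700754 [[-0.105, 0.841, -0.53, 1.237], [0.994, 0.092, -0.051, 0.011], [0.006, -0.533, -0.846, 1.196], [0.0, 0.0, 0.0, 1.0]]
```

View pics/top0.png

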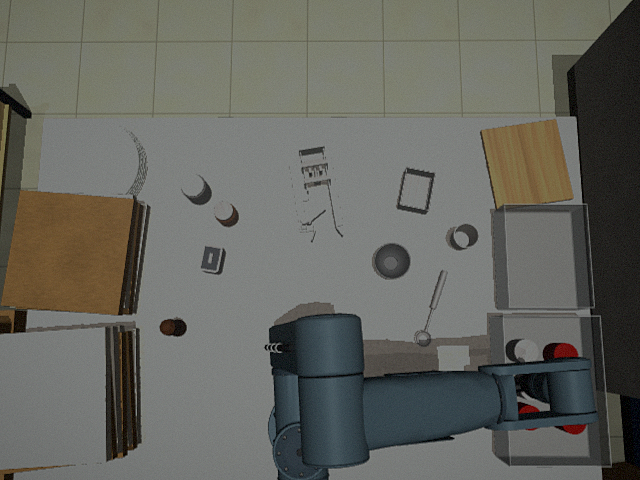

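View pics/scene0.png

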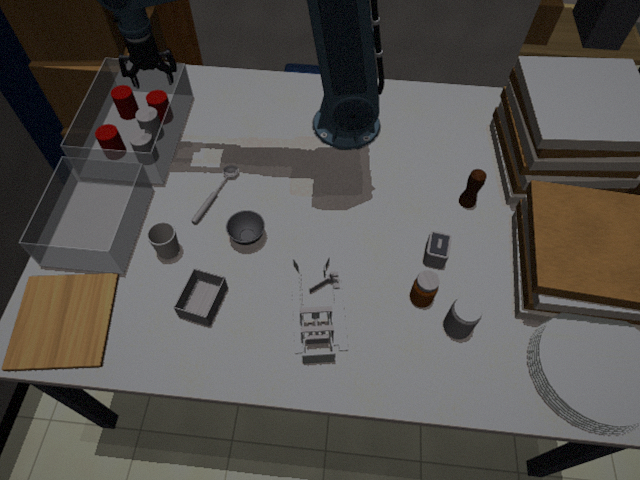

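The top view shows the tub at about (213,259), left of the bay. The bay is at (300-345, 145-240) with its mouth towards the robot. The scene view shows the tub at (438,248) and the bay at (295-345, 260-360). Next I'll measure heights and enlarge the bay.

Run:
```python
from h import *
a=np.load("top0.npz");b=np.load("scene0.npz")
A=cv2.resize(a["img"][135:250,280:360],None,fx=5,fy=5,interpolation=cv2.INTER_CUBIC)
B=cv2.resize(b["img"][250:365,280:360],None,fx=5,fy=5,interpolation=cv2.INTER_CUBIC)
save("bay.png",cv2.convertScaleAbs(np.hstack([A,B]),alpha=1.1))
for n,d,(u0,u1,v0,v1) in(("top",a,(195,235,240,280)),("scene",b,(420,456,228,272))):
    w=d["w"][v0:v1,u0:u1]; m=(w[...,2]>.05)&(w[...,2]<.08); P=w[m]
    r=cv2.minAreaRect((P[:,:2]*1000).astype(np.float32)); print(n,m.sum(),r,cv2.boxPoints(r).round().tolist(),np.median(P[:,2]),P[:,:2].mean(0))
    if n=="scene":
        pass
for n,d,(u0,u1,v0,v1) in(("top",a,(285,355,140,250)),("scene",b,(285,355,252,365))):
    w=d["w"][v0:v1,u0:u1].reshape(-1,3)
    for lo,hi in((.03,.045),(.068,.085)):
        P=w[(w[:,2]>lo)&(w[:,2]<hi)]; print(n,lo,len(P),P.min(0).round(3) if len(P) else 0,P.max(0).round(3) if len(P) else 0)
    print(np.histogram(w[:,2],np.arange(-.02,.12,.01)))
```

```text
top 539 ((485.49615478515625, 284.2513427734375), (62.69709014892578, 80.93917083740234), 79.51016998291016) [[440.0, 261.0], [520.0, 246.0], [531.0, 308.0], [451.0, 322.0]] 0.060928748354790674 [0.48491749 0.28335511]
scene 582 ((486.5019226074219, 283.971923828125), (60.126834869384766, 86.50499725341797), 80.55107879638672) [[439.0, 261.0], [524.0, 247.0], [534.0, 307.0], [449.0, 321.0]] 0.06051258419621952 [0.49046928 0.28295769]
top 0.03 279 [ 0.545 -0.106  0.03 ] [0.834 0.026 0.045]
top 0.068 255 [ 0.709 -0.069  0.068] [0.828 0.018 0.085]
(array([  90, 3081, 3444,  211,   85,  173,  166,  121,   47,  177,   74,
          1,    0]), array([-0.02, -0.01,  0.  ,  0.01,  0.02,  0.03,  0.04,  0.05,  0.06,
        0.07,  0.08,  0.09,  0.1 ,  0.11]))
scene 0.03 472 [ 0.544 -0.109  0.03 ] [0.838 0.027 0.045]
scene 0.068 390 [ 0.711 -0.069  0.071] [0.788 0.017 0.084]
(array([   0, 2627, 3667,  163,  159,  278,  291,  268,   36,  332,   58,
          0,    0]), array([-0.02, -0.01,  0.  ,  0.01,  0.02,  0.03,  0.04,  0.05,  0.06,
        0.07,  0.08,  0.09,  0.1 ,  0.11]))
```

View pics/bay.png

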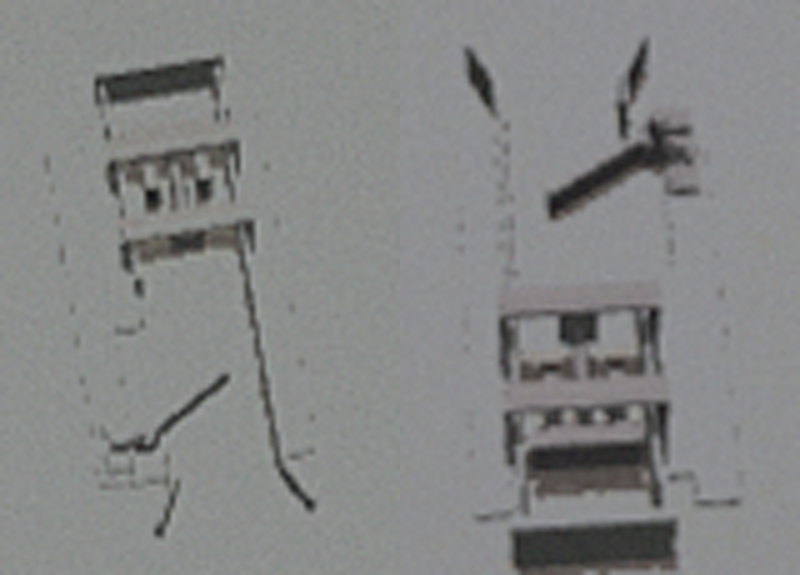

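The crop shows the mouth guides, the gate (flap slanting from upper-left hinge), two straps and the follower, with the channel yawed slightly left. Next I'll fit the bay pose.

Run:
```python
from h import *
a=np.load("top0.npz");b=np.load("scene0.npz")
W={"top":a["w"][138:250,285:350].reshape(-1,3),"scene":b["w"][252:362,285:355].reshape(-1,3)}
for n,w in W.items():
    P=w[(w[:,2]>.072)&(w[:,2]<.085)&(w[:,0]<.83)]
    # two straps: split by kmeans on xy
    _,l,c=cv2.kmeans(P[:,:2].astype(np.float32),2,None,(3,50,1e-6),5,cv2.KMEANS_PP_CENTERS)
    for k in(0,1):
        Q=P[l[:,0]==k]; r=cv2.minAreaRect((Q[:,:2]*1000).astype(np.float32)); print(n,"strap",len(Q),np.round(r[0],1),np.round(r[1],1),round(r[2],1),np.median(Q[:,2]).round(4), np.degrees(np.arctan2(*(np.linalg.svd(Q[:,:2]-Q[:,:2].mean(0))[2][0][::-1]))).round(2))
    P=w[(w[:,2]>.034)&(w[:,2]<.046)]
    v=cv2.fitLine(P[(P[:,1]<-.03)&(P[:,0]<.73)&(P[:,0]>.58)][:,:2].astype(np.float32),cv2.DIST_HUBER,0,.01,.01).ravel() if ((P[:,1]<-.03)&(P[:,0]<.73)&(P[:,0]>.58)).sum()>3 else None
    print(n,"wall",v, v is not None and np.degrees(np.arctan2(v[1],v[0])))
    q=P[P[:,0].argsort()]; print((q[:30]*1000).round().astype(int).tolist())
```

```text
top strap 114 [772.1 -21.3] [16.4 79. ] 9.1 0.0776 99.52
top strap 114 [723.  -30.3] [15.4 79.4] 10.4 0.0781 100.06
top wall [ 0.98356557  0.18055122  0.66312045 -0.07441372] 10.401867
[[547, -16, 42], [547, -13, 41], [553, -16, 39], [553, -19, 39], [556, -16, 44], [559, -106, 41], [560, -18, 35], [562, -22, 41], [562, -106, 40], [563, -18, 38], [563, -103, 35], [565, -19, 45], [565, -22, 41], [566, -103, 36], [568, -22, 41], [570, -97, 35], [571, -100, 41], [572, -21, 39], [572, -97, 39], [576, -21, 34], [577, -21, 42], [578, -91, 40], [578, -94, 39], [580, -91, 46], [581, -21, 41], [581, -88, 38], [584, -21, 38], [584, -91, 37], [586, -18, 44], [590, -88, 40]]
scene strap 187 [724.4 -30. ] [17.  79.5] 10.1 0.0777 99.63
scene strap 196 [773.6 -22.1] [16.  78.7] 10.2 0.0778 99.86
scene wall [ 0.9834769   0.18103375  0.6459297  -0.07834667] 10.429978
[[544, -12, 36], [547, -15, 40], [548, -14, 37], [549, -12, 39], [552, -14, 38], [554, -17, 41], [555, -14, 37], [556, -17, 39], [562, -16, 44], [563, -19, 45], [563, -106, 39], [563, -19, 39], [565, -103, 37], [566, -21, 39], [566, -106, 40], [567, -18, 42], [569, -18, 40], [570, -100, 41], [570, -103, 36], [570, -102, 41], [570, -100, 37], [570, -21, 41], [571, -23, 42], [571, -97, 39], [573, -23, 40], [574, -99, 38], [575, -20, 43], [575, -23, 38], [576, -96, 42], [576, -96, 37]]
```

Bay pose: origin about (0.617,-0.049), yaw about 10°. The flare tips, wall and straps agree to 1-2 mm. Tub: (0.486,0.284), yaw about -10°. Moving over the tub now.

Request:
servo_tool --series "-1 .02 -.028 .003 0 0 3;-1 .05 -.068 .006 0 0 6;-1 .08 -.108 .01 0 0 9;-1 .104 -.14 .013 0 0 12;-1 .128 -.172 .016 0 0 15;-1 .152 -.204 .019 0 0 18;-1 .176 -.236 .022 0 0 21;-1 .2 -.268 .025 0 0 24;-1 .224 -.3 .028 0 0 25.5;-1 .248 -.332 .031 0 0 25.5;-1 .268 -.36 .034 0 0 25.5;-1 .28 -.378 .036 0 0 25.5"

```text
time_s: 1.1
eef_pos: [0.3225, -0.1117, 0.2197]
eef_rot: [-0.001, 0.996, -0.087, -0.0]
wrist_force: [-0.1, -0.5, 0.1]
opening: 0.996
grasp_force: 0.0
```

Request:
servo_tool --series "-1 .006 -.03 0 0 0 0;-1 .014 -.07 0 0 0 0;-1 .022 -.11 0 0 0 0;-1 .03 -.15 0 0 0 0;-1 .038 -.19 0 0 0 0;-1 .045 -.23 0 0 0 0;-1 .052 -.27 0 0 0 0;-1 .06 -.31 .01 0 0 0;-1 .068 -.35 .02 0 0 0;-1 .076 -.388 .03 0 0 0;-1 .08 -.41 .04 0 0 0;-1 .08 -.418 .05 0 0 0"

```text
time_s: 2.1
eef_pos: [0.4746, 0.2854, 0.1693]
eef_rot: [-0.0, 0.996, -0.086, 0.0]
wrist_force: [-0.4, 0.1, 0.3]
opening: 1.001
grasp_force: 0.0
```

Request:
servo_tool --series "-1 0 0 0 0 0 0;-1 0 0 0 0 0 0"

```text
time_s: 2.27
eef_pos: [0.4729, 0.2817, 0.1691]
eef_rot: [0.001, 0.996, -0.087, -0.001]
wrist_force: [-0.2, -0.2, -0.0]
opening: 0.997
grasp_force: 0.0
```

Run:
```python
from h import *
o=ctrl.get_obs(); print(o["eef_pos"],o["eef_rot"],o["q"])
c=cam("scene"); w=cloud(c); save("s1.png",cv2.resize(c["img"][190:320,370:500],None,fx=4,fy=4)); 
z=w[...,2]; m=(z>.055)&(z<.067); m[:, :400]=0; m[:,470:]=0; m[:225]=0; m[285:]=0
P=w[m]; r=cv2.minAreaRect((P[:,:2]*1000).astype(np.float32)); print(m.sum(),r)
```

```text
[0.47289705 0.28169839 0.16914994] [ 8.31622120e-04  9.96195479e-01 -8.71322808e-02 -1.35738823e-03] [ 3.21807336e-01  2.23522234e-01  1.74397262e+00 -4.83191510e-04
  1.17725018e+00  2.06727570e+00]
543 ((538.8602294921875, 268.9683532714844), (64.54737854003906, 190.66751098632812), 74.07270812988281)
```

View pics/s1.png

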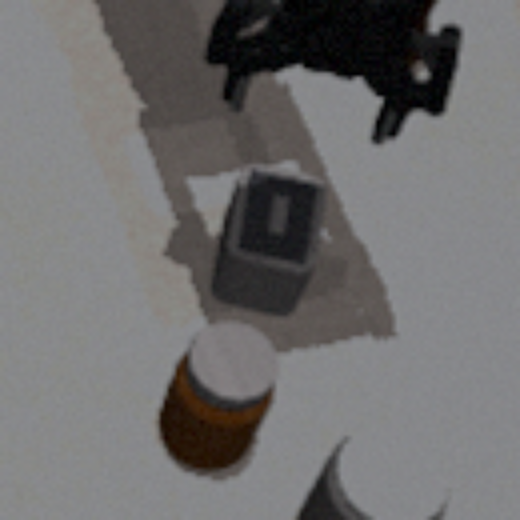

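The gripper stands square above the tub (tub at about crop (270,240), jar and can clear). Descending and gripping.

Request:
servo_tool --series "-1 .001 -.003 .02 0 0 0;-1 .001 -.004 .05 0 0 0;-1 .001 -.004 .08 0 0 0;-1 .001 -.004 .105 0 0 0;-1 .001 -.004 .12 0 0 0;-1 .001 -.004 .128 0 0 0;-1 .001 -.004 .128 0 0 0;.3 .001 -.004 .128 0 0 0;.3 .001 -.004 .128 0 0 0;.3 .001 -.004 .128 0 0 0;.3 .001 -.004 .128 0 0 0;.3 .001 -.004 .128 0 0 0"

```text
time_s: 3.32
eef_pos: [0.4772, 0.2863, 0.0445]
eef_rot: [-0.0, 0.996, -0.088, 0.002]
wrist_force: [-0.5, -3.7, 6.0]
opening: 0.696
grasp_force: 66.2
```

Request:
servo_tool --series ".3 0 0 0 0 0 0;.3 0 0 0 0 0 0;.3 0 0 0 0 0 0;.3 0 0 0 0 0 0"

```text
time_s: 3.65
eef_pos: [0.4772, 0.2863, 0.0444]
eef_rot: [-0.0, 0.996, -0.087, 0.002]
wrist_force: [-0.5, -2.6, 6.7]
opening: 0.697
grasp_force: 66.2
```

Request:
servo_tool --series ".3 0 0 -.01 0 0 0;.3 0 0 -.03 0 0 0;.3 0 .01 -.05 0 0 0;.3 .006 .03 -.06 0 0 -2;.3 .014 .06 -.06 0 0 -4;.3 .021 .09 -.06 0 0 -6;.3 .028 .12 -.06 0 0 -8;.3 .035 .15 -.06 0 0 -10;.3 .042 .18 -.06 0 0 -12;.3 .05 .21 -.06 0 0 -14;.3 .057 .24 -.06 0 0 -16;.3 .064 .27 -.06 0 0 -18"

```text
time_s: 4.65
eef_pos: [0.4913, 0.0079, 0.1029]
eef_rot: [-0.0, 0.998, 0.07, 0.0]
wrist_force: [0.8, 0.5, -4.3]
opening: 0.695
grasp_force: 65.9
```

Request:
servo_tool --series ".3 0 0 0 0 0 0;.3 0 0 0 0 0 0;.3 0 0 0 0 0 0"

```text
time_s: 4.9
eef_pos: [0.4913, 0.0094, 0.1025]
eef_rot: [-0.0, 0.998, 0.069, -0.0]
wrist_force: [0.5, 0.2, -4.2]
opening: 0.695
grasp_force: 66.9
```

Request:
servo_tool --series ".3 -.001 .02 0 0 0 -.5;.3 -.003 .045 0 0 0 -1.5;.3 -.004 .065 0 0 0 -2;.3 -.0045 .079 0 0 0 -2;.3 -.0045 .0795 .01 0 0 -2;.3 -.0045 .0795 .02 0 0 -2;.3 -.0045 .0795 .03 0 0 -2;.3 -.0045 .0795 .04 0 0 -2;.3 -.0045 .0795 .045 0 0 -2;.3 -.0045 .0795 .05 0 0 -2;.3 -.0045 .0795 .05 0 0 -2;.3 -.0045 .0795 .05 0 0 -2"

```text
time_s: 5.9
eef_pos: [0.4981, -0.0699, 0.052]
eef_rot: [-0.0, 0.996, 0.087, -0.0]
wrist_force: [0.7, -0.1, -5.2]
opening: 0.698
grasp_force: 67.3
```

Run:
```python
from h import *
o=ctrl.get_obs(); print(o["eef_pos"],o["eef_rot"],o["wrist_force"])
c=cam("scene"); w=cloud(c); d=np.array([np.cos(np.radians(10)),np.sin(np.radians(10))]);n=np.array([-d[1],d[0]])
save("s2.png",cv2.resize(c["img"][190:330,260:390],None,fx=4,fy=4))
q=w.reshape(-1,3); r=q[:,:2]-[.617,-.049]; bx,by=r@d,r@n
m=(q[:,2]>.055)&(q[:,2]<.078)&(abs(by)<.06)&(bx>-.18)&(bx<-.06)
print(m.sum(),np.percentile(bx[m],[1,5,50,95,99]),np.percentile(by[m],[1,5,50,95,99]),np.median(q[m,2]))
f=m&(bx>-.1); 
for a,b in((-.1,-.09),(-.09,-.08),(-.08,-.07)):
    k=m&(bx>=a)&(bx<b); print(a,k.sum(),by[k].min() if k.any() else 0,by[k].max() if k.any() else 0)
```

```text
[ 0.4980895  -0.06990362  0.05198518] [-1.63123020e-04  9.96209375e-01  8.69870771e-02 -3.20049797e-04] [ 0.69626778 -0.0677775  -5.17467224]
489 [-0.13142005 -0.12602087 -0.09876856 -0.07049144 -0.06862892] [-0.04103075 -0.02963635  0.00030174  0.02983202  0.04409068] 0.06832233045037728
-0.1 72 -0.02836255008555662 0.029049601628399587
-0.09 72 -0.029219655628206755 0.028391938033902775
-0.08 92 -0.029168524166882596 0.027580663764834853
```

View pics/s2.png

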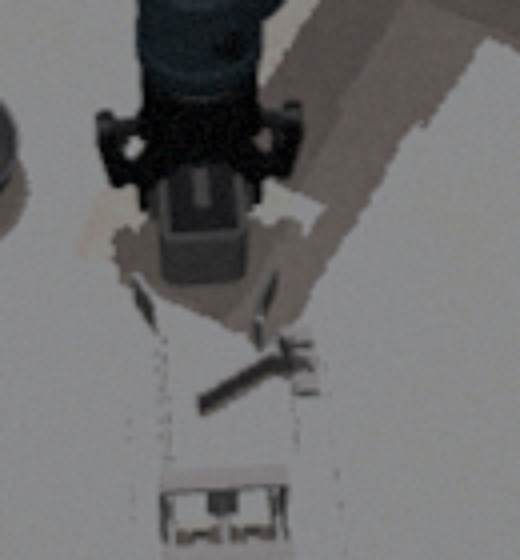

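The tub is level, square to the mouth and centred (tub at crop (205,225), guides at (145,300) and (267,300)). Its nose is at bay x -69 mm and it hovers 8 mm up. Lowering it, then sliding in.

Request:
servo_tool --series ".3 0 0 .003 0 0 0;.3 0 0 .006 0 0 0;.3 0 0 .0075 0 0 0;.3 0 0 .0075 0 0 0;.3 .004 0 .0075 0 0 0;.3 .009 0 .0075 0 0 0;.3 .014 0 .0075 0 0 0;.3 .019 0 .0075 0 0 0;.3 .024 0 .0075 0 0 0;.3 .029 0 .0075 0 0 0;.3 .033 0 .0075 0 0 0;.3 .036 0 .0075 0 0 0"

```text
time_s: 6.95
eef_pos: [0.5343, -0.0639, 0.0448]
eef_rot: [0.0, 0.996, 0.087, 0.0]
wrist_force: [0.7, 0.3, -4.9]
opening: 0.697
grasp_force: 67.5
```

Request:
servo_tool --series "-.2 0 0 0 0 0 0;-.5 0 0 0 0 0 0;-.6 0 0 0 0 0 0;-.6 0 0 0 0 0 0;-.6 0 0 0 0 0 0"

```text
time_s: 7.37
eef_pos: [0.5339, -0.0642, 0.0452]
eef_rot: [0.0, 0.996, 0.087, 0.0]
wrist_force: [0.4, -0.0, -0.5]
opening: 0.8
grasp_force: 0.0
```

Request:
servo_tool --series "-.6 0 0 -.03 0 0 0;-.6 0 0 -.06 0 0 0;-.6 0 0 -.085 0 0 0;0 -.02 0 -.09 0 0 0;1 -.045 0 -.09 0 0 0;1 -.06 0 -.09 0 0 0;1 -.064 0 -.085 0 0 0;1 -.064 0 -.065 0 0 0;1 -.064 0 -.045 0 0 0;1 -.064 0 -.025 0 0 0;1 -.064 0 -.019 0 0 0;1 -.064 0 -.019 0 0 0"

```text
time_s: 8.37
eef_pos: [0.4696, -0.0745, 0.0621]
eef_rot: [-0.001, 0.996, 0.087, -0.002]
wrist_force: [-0.4, -0.5, 0.0]
opening: 0.003
grasp_force: 0.0
```

```bash
cat >> h.py <<'E'
d=np.array([np.cos(np.radians(10)),np.sin(np.radians(10))]);nn=np.array([-d[1],d[0]])
def look(name=None,view="scene"):
    o=ctrl.get_obs(); e=o["eef_pos"]; r=e[:2]-[.617,-.049]
    print("t",round(o["time_s"],2),"tcp bay",np.round([r@d,r@nn,e[2]],4),"F bay",np.round([o["wrist_force"][:2]@d,o["wrist_force"][:2]@nn,o["wrist_force"][2]],1),"open",round(o["opening"],2))
    c=cam(view); w=cloud(c)
    if name: save(name,cv2.resize(c["img"][230:360,260:390],None,fx=4,fy=4) if view=="scene" else cv2.resize(c["img"][135:265,270:370],None,fx=4,fy=4))
    q=w.reshape(-1,3); r=q[:,:2]-[.617,-.049]; bx,by=r@d,r@nn
    m=(q[:,2]>.055)&(q[:,2]<.067)&(abs(by)<.034)&(bx>-.2)&(bx<.16)
    print("tub top x",np.percentile(bx[m],[1,50,99]).round(4) if m.any() else None,"y",np.percentile(by[m],[1,50,99]).round(4) if m.any() else None,m.sum())
    # gate: points z 10..33mm inside channel (away from walls)
    g=(q[:,2]>.012)&(q[:,2]<.036)&(by<.04)&(by>-.026)&(bx>-.02)&(bx<.09)
    if g.sum()>5: print("gate pts",g.sum(),"bx",np.percentile(bx[g],[2,98]).round(3),"by",np.percentile(by[g],[2,98]).round(3))
    return c,w,bx,by
E
python3 -c "
from h import *
look()"
```

```text
t 8.37 tcp bay [-0.1496  0.0005  0.0621] F bay [-0.5 -0.4  0. ] open 0.0
tub top x [-0.1433 -0.0721  0.1419] y [-0.0289 -0.0001  0.0289] 597
gate pts 88 bx [-0.009  0.027] by [-0.009  0.039]
```

Request:
servo_tool --series "1 .004 0 -.002 0 0 0;1 .01 0 -.002 0 0 0;1 .016 0 -.002 0 0 0;1 .021 0 -.002 0 0 0;1 .025 0 -.002 0 0 0;1 .029 0 -.002 0 0 0;1 .033 0 -.002 0 0 0;1 .037 0 -.002 0 0 0;1 .041 0 -.002 0 0 0;1 .045 0 -.002 0 0 0;1 .049 0 -.002 0 0 0;1 .053 0 -.002 0 0 0"

```text
time_s: 9.42
eef_pos: [0.5217, -0.0658, 0.0658]
eef_rot: [-0.0, 0.996, 0.087, -0.002]
wrist_force: [-7.1, -0.9, 7.1]
opening: -0.001
grasp_force: 4.0
```

Run:
```python
from h import *
look()
for f in("top0","scene0"):
    w=np.load(f+".npz")["w"].reshape(-1,3); r=w[:,:2]-[.617,-.049]; x,y=r@d,r@nn
    for a in(-15,-8,-1,6,13,20,27,34):
        g=(w[:,2]>.024)&(w[:,2]<.038)&(x>-.03)&(x<.07)&(y*1000>a)&(y*1000<a+7); print(f,a,g.sum(),x[g].mean().round(4) if g.any() else None,x[g].max().round(4) if g.any() else None)
```

```text
t 9.42 tcp bay [-0.0967  0.      0.0658] F bay [-7.2  0.3  7.1] open -0.0
tub top x [-0.0899 -0.0432  0.1412] y [-0.0292 -0.0003  0.0293] 605
gate pts 171 bx [-0.017  0.025] by [-0.025  0.038]
top0 -15 2 0.0223 0.0237
top0 -8 4 0.0206 0.0235
top0 -1 5 0.0163 0.0187
top0 6 4 0.0133 0.0176
top0 13 2 0.0103 0.0125
top0 20 4 0.0066 0.0102
top0 27 4 0.0021 0.0041
top0 34 7 -0.0109 -0.0004
scene0 -15 2 0.0269 0.0288
scene0 -8 5 0.0227 0.026
scene0 -1 8 0.0192 0.0236
scene0 6 4 0.0148 0.0175
scene0 13 9 0.0119 0.0156
scene0 20 6 0.0073 0.0112
scene0 27 10 -0.0081 0.0067
scene0 34 11 -0.0097 0.0019
```

```bash
python3 -c "
from h import *
look('s3.png')"
```

```text
t 9.47 tcp bay [-0.0957 -0.0002  0.0659] F bay [-2.7 -0.1  0.6] open -0.0
tub top x [-0.089  -0.0419  0.1409] y [-0.0295  0.0003  0.0293] 604
gate pts 175 bx [-0.011  0.027] by [-0.026  0.039]
```

View pics/s3.png

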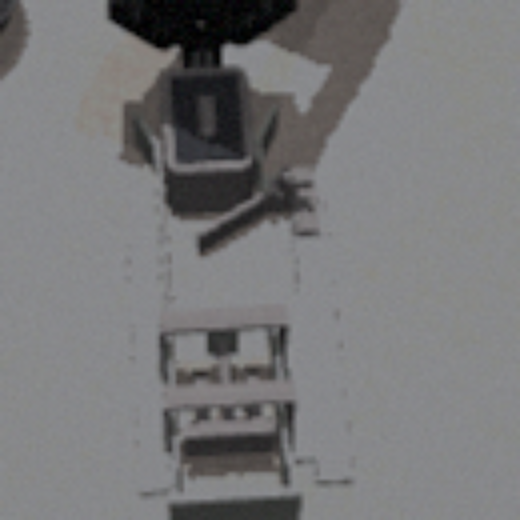

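The tub is square in the parallel section with its front at the gate (crop (210,205)). The force settles to 2.7 N. Pushing on.

Request:
servo_tool --series "1 .003 0 0 0 0 0;1 .006 0 0 0 0 0;1 .009 0 0 0 0 0;1 .012 0 0 0 0 0;1 .015 0 0 0 0 0;1 .018 0 0 0 0 0;1 .021 0 0 0 0 0;1 .024 0 0 0 0 0;1 .027 0 0 0 0 0;1 .03 0 0 0 0 0;1 .033 0 0 0 0 0;1 .036 0 0 0 0 0"

```text
time_s: 10.52
eef_pos: [0.5566, -0.0598, 0.0656]
eef_rot: [-0.0, 0.996, 0.087, -0.002]
wrist_force: [-9.7, -2.1, 7.5]
opening: -0.001
grasp_force: 5.1
```

```bash
python3 -c "
from h import *
look()"
```

```text
t 10.52 tcp bay [-0.0614 -0.0001  0.0656] F bay [-9.9 -0.4  7.5] open -0.0
tub top x [-0.0541 -0.0086  0.1391] y [-0.0291 -0.0001  0.0294] 629
gate pts 127 bx [-0.003  0.051] by [-0.025  0.039]
```

Request:
servo_tool --series "1 -.004 0 0 0 0 0;1 -.006 0 0 0 0 0;1 -.006 0 .003 0 0 0;1 -.006 0 .0045 0 0 0;1 -.006 0 .0045 0 0 0;1 -.003 0 .0045 0 0 0;1 0 0 .0045 0 0 0;1 .003 0 .0045 0 0 0;1 .006 0 .0045 0 0 0;1 .009 0 .0045 0 0 0;1 .012 0 .0045 0 0 0;1 .015 0 .0045 0 0 0"

```text
time_s: 11.57
eef_pos: [0.5717, -0.0573, 0.0612]
eef_rot: [-0.0, 0.996, 0.087, -0.002]
wrist_force: [-8.5, -2.1, 6.4]
opening: 0.001
grasp_force: 4.5
```

```bash
python3 -c "
from h import *
look()"
```

```text
t 11.57 tcp bay [-0.046  -0.0003  0.0612] F bay [-8.7 -0.6  6.4] open 0.0
tub top x [-0.0385  0.0072  0.139 ] y [-0.0298 -0.0006  0.0288] 646
gate pts 124 bx [-0.006  0.054] by [-0.025  0.04 ]
```

Request:
servo_tool --series "1 .003 0 0 0 0 0;1 .006 0 0 0 0 0;1 .009 0 0 0 0 0;1 .012 0 0 0 0 0;1 .015 0 0 0 0 0;1 .018 0 0 0 0 0;1 .021 0 0 0 0 0;1 .024 0 0 0 0 0;1 .027 0 0 0 0 0;1 .03 0 0 0 0 0;1 .033 0 0 0 0 0;1 .036 0 0 0 0 0"

```text
time_s: 12.62
eef_pos: [0.6076, -0.0511, 0.0611]
eef_rot: [-0.0, 0.996, 0.087, -0.002]
wrist_force: [-6.4, -2.3, 5.0]
opening: 0.0
grasp_force: 3.3
```

Request:
servo_tool --series "1 .002 0 0 0 0 0;1 .004 0 0 0 0 0;1 .006 0 0 0 0 0;1 .008 0 0 0 0 0;1 .01 0 0 0 0 0;1 .012 0 0 0 0 0;1 .014 0 0 0 0 0;1 .016 0 0 0 0 0;1 .018 0 0 0 0 0;1 .02 0 0 0 0 0;1 .022 0 0 0 0 0;1 .024 0 0 0 0 0"

```text
time_s: 13.62
eef_pos: [0.6312, -0.047, 0.0611]
eef_rot: [0.0, 0.996, 0.087, -0.002]
wrist_force: [-6.8, -1.2, 3.4]
opening: -0.0
grasp_force: 3.3
```

```bash
python3 -c "
from h import *
look('s4.png')"
```

```text
t 13.62 tcp bay [ 0.0144 -0.0005  0.0611] F bay [-6.9  0.   3.4] open -0.0
tub top x [0.0207 0.0601 0.1391] y [-0.0293 -0.0002  0.0287] 573
gate pts 30 bx [-0.006  0.056] by [0.033 0.04 ]
```

View pics/s4.png

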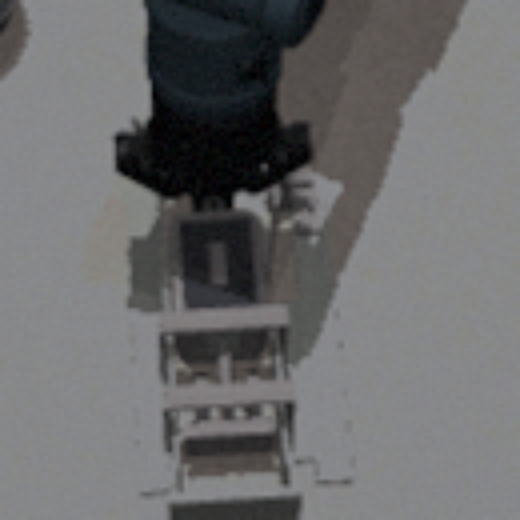

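The tub is centred and square, its nose under the first strap (crop y about 320-350), with the flap open beside it (crop (270,270)). The gate fit gives a setting of about -6 mm, so I expect shutting at centre 0.092, which is TCP bay x about 0.041. Watching the open-flap region from here.

Request:
servo_tool --series "1 .0015 0 0 0 0 0;1 .003 0 0 0 0 0;1 .0045 0 0 0 0 0;1 .006 0 0 0 0 0;1 .0075 0 0 0 0 0;1 .009 0 0 0 0 0;1 .0105 0 0 0 0 0;1 .012 0 0 0 0 0;1 .0135 0 0 0 0 0;1 .015 0 0 0 0 0;1 .0165 0 0 0 0 0;1 .018 0 0 0 0 0"

```text
time_s: 14.67
eef_pos: [0.6468, -0.0442, 0.0611]
eef_rot: [-0.0, 0.996, 0.087, -0.004]
wrist_force: [-16.3, -4.0, 12.1]
opening: 0.001
grasp_force: 8.5
```

```bash
cat >> h.py <<'E'
def gate(name=None):
    c,w,bx,by=look(name); z=w.reshape(-1,3)[:,2]
    k=(z>.012)&(z<.036)&(by>.028)&(by<.056)
    print("open-flap pts by bx 15..65/10mm:",[int((k&(bx>a/1000)&(bx<=(a+10)/1000)).sum()) for a in range(-25,75,10)])
    k=(z>.012)&(z<.036)&(by>-.02)&(by<.028)
    print("in-channel pts:",[int((k&(bx>a/1000)&(bx<=(a+10)/1000)).sum()) for a in range(-25,75,10)])
E
python3 -c "
from h import *
gate()"
```

```text
t 14.67 tcp bay [ 0.0302 -0.0005  0.0611] F bay [-16.7  -1.1  12.1] open 0.0
tub top x [0.0378 0.0749 0.1416] y [-0.0296 -0.0006  0.0284] 573
gate pts 21 bx [0.015 0.055] by [0.034 0.04 ]
open-flap pts by bx 15..65/10mm: [0, 0, 4, 4, 5, 6, 6, 4, 1, 0]
in-channel pts: [0, 0, 0, 0, 0, 0, 0, 0, 0, 0]
```

Request:
servo_tool --series "1 0 0 -.0005 0 0 0;1 0 0 -.001 0 0 0;1 0 0 -.001 0 0 0"

```text
time_s: 14.97
eef_pos: [0.6477, -0.044, 0.0612]
eef_rot: [-0.0, 0.996, 0.087, -0.003]
wrist_force: [-7.5, -3.1, 2.0]
opening: -0.001
grasp_force: 4.4
```

```bash
python3 -c "
from h import *
gate()"
```

```text
t 14.97 tcp bay [ 0.0311 -0.0003  0.0612] F bay [-8.  -1.8  2. ] open -0.0
tub top x [0.0368 0.0753 0.1397] y [-0.0296 -0.0001  0.0287] 563
gate pts 21 bx [0.016 0.056] by [0.034 0.04 ]
open-flap pts by bx 15..65/10mm: [0, 0, 2, 4, 4, 6, 5, 4, 2, 0]
in-channel pts: [0, 0, 0, 0, 0, 0, 0, 0, 0, 0]
```

Request:
servo_tool --series "1 .0005 0 -.0002 0 0 0;1 .001 0 -.0004 0 0 0;1 .0015 0 -.0006 0 0 0;1 .002 0 -.0008 0 0 0;1 .0025 0 -.001 0 0 0;1 .003 0 -.0012 0 0 0;1 .0035 0 -.0014 0 0 0;1 .004 0 -.0016 0 0 0;1 .0045 0 -.0018 0 0 0;1 .005 0 -.002 0 0 0"

```text
time_s: 15.85
eef_pos: [0.6523, -0.0429, 0.0623]
eef_rot: [-0.0, 0.996, 0.087, -0.003]
wrist_force: [-7.3, -2.5, -2.4]
opening: 0.002
grasp_force: 3.3
```

```bash
python3 -c "
from h import *
gate()"
```

```text
t 15.85 tcp bay [ 0.0359 -0.0001  0.0623] F bay [-7.7 -1.1 -2.4] open 0.0
tub top x [0.0423 0.0813 0.1418] y [-0.0296 -0.0003  0.0289] 581
gate pts 20 bx [0.018 0.055] by [0.034 0.039]
open-flap pts by bx 15..65/10mm: [0, 0, 0, 0, 3, 8, 4, 5, 1, 0]
in-channel pts: [0, 0, 0, 0, 0, 0, 0, 0, 0, 0]
```

Request:
servo_tool --series "1 .0005 0 0 0 0 0;1 .001 0 0 0 0 0;1 .0015 0 0 0 0 0;1 .002 0 0 0 0 0;1 .0025 0 0 0 0 0;1 .003 0 0 0 0 0;1 .003 0 0 0 0 0"

```text
time_s: 16.48
eef_pos: [0.6553, -0.0423, 0.0622]
eef_rot: [-0.0, 0.996, 0.087, -0.003]
wrist_force: [-6.4, -2.5, -3.2]
opening: -0.001
grasp_force: 3.2
```

```bash
python3 -c "
from h import *
gate()"
```

```text
t 16.48 tcp bay [ 0.0388 -0.0001  0.0622] F bay [-6.8 -1.4 -3.2] open -0.0
tub top x [0.0457 0.0845 0.1378] y [-0.0297 -0.0001  0.0287] 574
gate pts 18 bx [0.005 0.046] by [0.032 0.039]
open-flap pts by bx 15..65/10mm: [0, 0, 1, 0, 2, 8, 6, 1, 0, 0]
in-channel pts: [0, 0, 0, 0, 0, 0, 0, 0, 0, 0]
```

Request:
servo_tool --series "1 .0005 0 0 0 0 0;1 .001 0 0 0 0 0;1 .001 0 0 0 0 0;1 .001 0 0 0 0 0;1 .001 0 0 0 0 0"

```text
time_s: 16.95
eef_pos: [0.6562, -0.0422, 0.0622]
eef_rot: [-0.0, 0.996, 0.087, -0.003]
wrist_force: [-6.6, -2.6, -1.6]
opening: -0.001
grasp_force: 3.3
```

```bash
python3 -c "
from h import *
gate()"
```

```text
t 16.95 tcp bay [ 0.0398 -0.0001  0.0622] F bay [-7.  -1.4 -1.6] open -0.0
tub top x [0.046  0.0843 0.1401] y [-0.0298 -0.0005  0.0286] 574
gate pts 19 bx [-0.006  0.042] by [0.032 0.039]
open-flap pts by bx 15..65/10mm: [0, 1, 1, 0, 3, 7, 7, 0, 0, 0]
in-channel pts: [0, 0, 0, 0, 0, 0, 0, 0, 0, 0]
```

Request:
servo_tool --series "1 .0005 0 0 0 0 0;1 .001 0 0 0 0 0;1 .001 0 0 0 0 0;1 .001 0 0 0 0 0"

```text
time_s: 17.33
eef_pos: [0.6571, -0.042, 0.0622]
eef_rot: [-0.0, 0.996, 0.087, -0.003]
wrist_force: [-5.8, -2.9, -3.8]
opening: 0.0
grasp_force: 3.3
```

```bash
python3 -c "
from h import *
gate('s5.png')"
```

```text
t 17.33 tcp bay [ 0.0407 -0.0001  0.0622] F bay [-6.3 -1.8 -3.8] open 0.0
tub top x [0.0477 0.0858 0.1392] y [-0.0297 -0.0001  0.0286] 582
gate pts 16 bx [0.003 0.042] by [0.032 0.039]
open-flap pts by bx 15..65/10mm: [0, 0, 1, 0, 3, 4, 8, 0, 0, 0]
in-channel pts: [0, 0, 0, 0, 0, 0, 0, 0, 0, 0]
```

View pics/s5.png

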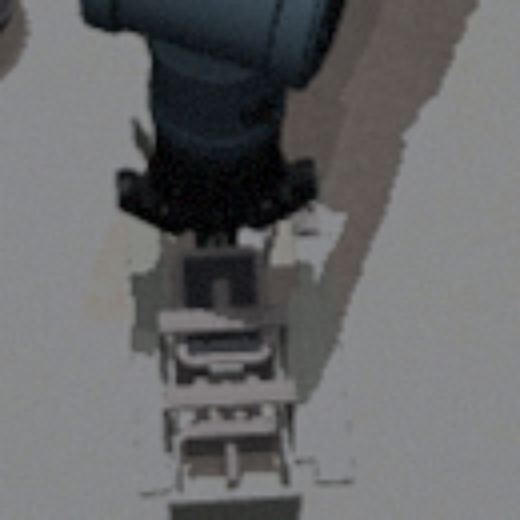

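The tub's front is close to the stops but not touching, and the flap is still beside its rear corner (crop (285,240)). Continuing in sub-mm steps.

Request:
servo_tool --series "1 .0004 0 0 0 0 0;1 .0008 0 0 0 0 0;1 .0008 0 0 0 0 0;1 .0008 0 0 0 0 0;1 .0008 0 0 0 0 0"

```text
time_s: 17.8
eef_pos: [0.6578, -0.0419, 0.0621]
eef_rot: [-0.0, 0.996, 0.087, -0.004]
wrist_force: [-6.2, -2.9, -2.5]
opening: 0.001
grasp_force: 3.4
```

```bash
python3 -c "
from h import *
gate()"
```

```text
t 17.8 tcp bay [ 0.0415 -0.0001  0.0621] F bay [-6.7 -1.8 -2.5] open 0.0
tub top x [0.0478 0.0861 0.1383] y [-0.0297 -0.0004  0.0288] 581
gate pts 15 bx [0.003 0.043] by [0.03 0.04]
open-flap pts by bx 15..65/10mm: [0, 0, 1, 0, 2, 7, 5, 0, 0, 0]
in-channel pts: [0, 0, 0, 0, 0, 0, 0, 0, 0, 0]
```

Request:
servo_tool --series "1 .0004 0 0 0 0 0;1 .0008 0 0 0 0 0;1 .0008 0 0 0 0 0;1 .0008 0 0 0 0 0;1 .0008 0 0 0 0 0"

```text
time_s: 18.27
eef_pos: [0.6587, -0.0418, 0.0622]
eef_rot: [-0.0, 0.996, 0.087, -0.003]
wrist_force: [-7.1, -3.7, -3.1]
opening: -0.0
grasp_force: 3.4
```

```bash
python3 -c "
from h import *
gate()"
```

```text
t 18.27 tcp bay [ 0.0423 -0.0001  0.0622] F bay [-7.6 -2.4 -3.1] open -0.0
tub top x [0.049  0.0882 0.1412] y [-0.0297 -0.0008  0.0286] 582
gate pts 14 bx [0.027 0.04 ] by [0.03  0.036]
open-flap pts by bx 15..65/10mm: [0, 0, 0, 0, 0, 6, 8, 0, 0, 0]
in-channel pts: [0, 0, 0, 0, 0, 0, 0, 0, 0, 0]
```

Request:
servo_tool --series "1 .0004 0 0 0 0 0;1 .0008 0 0 0 0 0;1 .0008 0 0 0 0 0;1 .0008 0 0 0 0 0;1 .0008 0 0 0 0 0"

```text
time_s: 18.73
eef_pos: [0.6593, -0.0414, 0.062]
eef_rot: [-0.001, 0.996, 0.087, -0.004]
wrist_force: [-7.5, -3.2, -2.1]
opening: -0.001
grasp_force: 3.5
```

```bash
python3 -c "
from h import *
gate()"
```

```text
t 18.73 tcp bay [0.043  0.0001 0.062 ] F bay [-7.9 -1.9 -2.1] open -0.0
tub top x [0.0501 0.0892 0.1414] y [-0.0297 -0.      0.0287] 580
open-flap pts by bx 15..65/10mm: [0, 0, 2, 0, 0, 0, 0, 0, 0, 0]
in-channel pts: [0, 0, 0, 0, 0, 0, 0, 0, 0, 0]
```

The flap has left the open position. Letting it finish closing and confirming from both cameras.

Request:
servo_tool --series "1 0 0 0 0 0 0;1 0 0 0 0 0 0;1 0 0 0 0 0 0;1 0 0 0 0 0 0"

```text
time_s: 19.12
eef_pos: [0.6593, -0.0414, 0.0621]
eef_rot: [-0.001, 0.996, 0.087, -0.004]
wrist_force: [-7.0, -1.8, -3.0]
opening: -0.0
grasp_force: 3.4
```

Run:
```python
from h import *
gate()
for v in("scene","top"):
    c=cam(v);w=cloud(c).reshape(-1,3);r=w[:,:2]-[.617,-.049];bx,by=r@d,r@nn
    k=(w[:,2]>.012)&(w[:,2]<.036)&(by>-.02)&(by<.05)&(bx>-.02)&(bx<.06); print(v,k.sum(),np.c_[bx[k],by[k],w[k,2]].round(3)[:25].tolist())
    if v=="scene": S=cv2.resize(c["img"][265:335,285:350],None,fx=6,fy=6)
    else: T=cv2.resize(c["img"][165:235,290:345],None,fx=6,fy=6)
save("s6.png",cv2.convertScaleAbs(np.hstack([S,T]),alpha=1.5))
```

```text
t 19.12 tcp bay [0.043  0.0002 0.0621] F bay [-7.2 -0.5 -3. ] open -0.0
tub top x [0.0498 0.0886 0.1397] y [-0.0295 -0.0007  0.0288] 568
open-flap pts by bx 15..65/10mm: [0, 0, 2, 0, 0, 0, 0, 0, 0, 0]
in-channel pts: [0, 0, 0, 0, 0, 0, 0, 0, 0, 0]
scene 2 [[-0.002, 0.039, 0.015], [0.0, 0.039, 0.015]]
top 2 [[0.023, -0.007, 0.031], [0.023, -0.01, 0.029]]
```

View pics/s6.png

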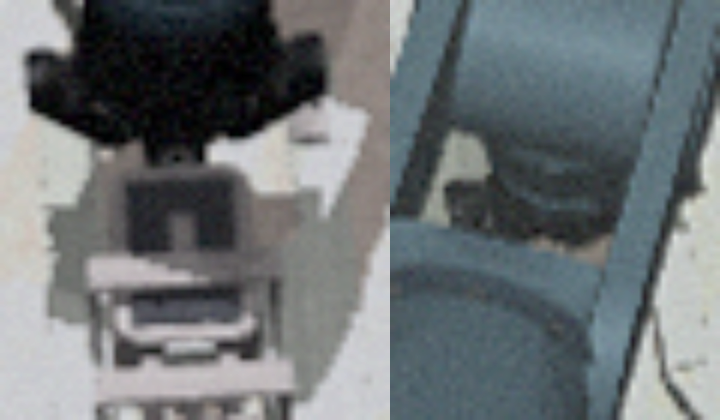

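The picture shows nothing left beside the tub where the open flap was (left half, about (285,200)). The top camera reads the flap tip at bay (23,-9) mm, height 30 mm, which is its shut position. Easing off slowly.

Request:
servo_tool --series "1 -.0005 0 0 0 0 0;1 -.0015 0 0 0 0 0;1 -.0027 0 0 0 0 0;1 -.004 0 0 0 0 0;1 -.0053 0 0 0 0 0;1 -.0066 0 0 0 0 0;1 -.0079 0 0 0 0 0;1 -.0092 0 0 0 0 0;1 -.0105 0 0 0 0 0;1 -.0118 0 0 0 0 0;1 -.0131 0 0 0 0 0;1 -.0144 0 0 0 0 0"

```text
time_s: 20.27
eef_pos: [0.6471, -0.0439, 0.0636]
eef_rot: [-0.0, 0.996, 0.087, -0.001]
wrist_force: [-4.3, -1.2, -3.5]
opening: 0.005
grasp_force: 2.3
```

Request:
servo_tool --series "1 -.001 0 0 0 0 0;1 -.002 0 0 0 0 0;1 -.003 0 0 0 0 0;1 -.004 0 0 0 0 0;1 -.005 0 0 0 0 0;1 -.006 0 0 0 0 0;1 -.0068 0 0 0 0 0;1 -.0076 0 0 0 0 0;1 -.0084 0 0 0 0 0;1 -.0092 0 0 0 0 0;1 -.01 0 0 0 0 0;1 -.0108 0 0 0 0 0"

```text
time_s: 21.27
eef_pos: [0.6386, -0.0459, 0.0652]
eef_rot: [0.0, 0.996, 0.087, 0.002]
wrist_force: [-0.4, -0.1, -0.0]
opening: -0.006
grasp_force: 0.0
```

```bash
python3 -c "
from h import *
gate()"
```

```text
t 21.27 tcp bay [ 0.0218 -0.0007  0.0652] F bay [-0.4 -0.1 -0. ] open -0.01
tub top x [0.028  0.0679 0.1399] y [-0.0294 -0.0009  0.0283] 573
gate pts 31 bx [-0.001  0.012] by [0.016 0.039]
open-flap pts by bx 15..65/10mm: [0, 0, 31, 1, 0, 0, 0, 0, 0, 0]
in-channel pts: [0, 0, 2, 18, 0, 0, 0, 0, 0, 0]
```

Contact is gone with the tub at centre about 0.068, as predicted for rest. Backing off and lifting clear.

Request:
servo_tool --series "1 -.003 0 0 0 0 0;1 -.006 0 0 0 0 0;1 -.01 0 -.002 0 0 0;1 -.015 0 -.015 0 0 0;1 -.02 0 -.04 0 0 0;1 -.03 0 -.07 0 0 0;1 -.05 0 -.1 0 0 0;1 -.08 0 -.12 0 0 0;1 -.11 0 -.13 0 0 0;1 -.14 0 -.13 0 0 0;1 -.16 0 -.13 0 0 0;1 -.16 0 -.13 0 0 0"

```text
time_s: 22.32
eef_pos: [0.4765, -0.0735, 0.1944]
eef_rot: [0.0, 0.996, 0.086, -0.001]
wrist_force: [0.3, -0.2, 0.4]
opening: -0.002
grasp_force: 0.0
```

Run:
```python
from h import *
gate("s7.png")
```

```text
t 22.32 tcp bay [-0.1427  0.0003  0.1944] F bay [ 0.3 -0.3  0.4] open -0.0
tub top x [0.0335 0.0683 0.14  ] y [-0.0296 -0.0004  0.0285] 552
gate pts 52 bx [-0.019  0.016] by [0.008 0.039]
open-flap pts by bx 15..65/10mm: [8, 7, 39, 2, 0, 0, 0, 0, 0, 0]
in-channel pts: [0, 0, 2, 22, 4, 0, 0, 0, 0, 0]
```

View pics/s7.png

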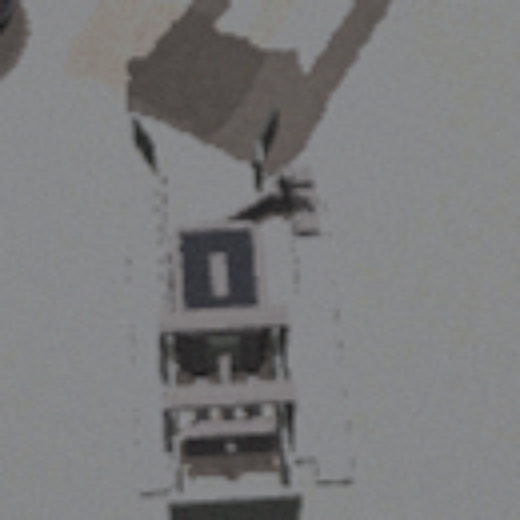

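The tub stands upright against the shut gate (flap at crop (265,208), tub at (218,270)), square in the channel, and the arm is clear. Handing in.

```bash
python3 -c "
from bench import ctrl
print(ctrl.hand_in())"
```

```text
the job is handed in; nothing more can be done
None
```

The tub is in the bay, upright against the shut gate with the arm clear, and I handed the job in at about 22 s; the wrist force peaked once at 16.7 N while pushing (table friction included), so I can't confirm that tub-to-bay force stayed under 15 N, and the hand-in gave no verdict.

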